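Serve a dessert pot under the swing-arm lamp

ROBOT

A 6-joint arm with a two-finger parallel gripper is mounted at the origin on the work surface. World frame = base frame: x ahead of the robot, y to its left, z up, the work surface at z = 0. Lengths are in m, angles in rad, forces in N, time in s.
With the tool pointing down it reaches from about 0.375 to 0.9 m from the base axis. Payload 3.1 kg.
Tool frame: the origin (TCP) lies on the centre line of the jaws, within the pads' length; the fingertips stand 8 mm ahead of it and the grasp point (between the pads) lies 11 mm behind it (tip_extent is the distance from the TCP to the fingertips, in m); z points along the fingers, y is the line along which they close (so a half turn about z gives the same grasp; the last joint's range is limited). The gripper opens to 87 mm and grips with 3 to 60 N. Pads are 19 mm wide; open, the fingers measure 117 mm over their backs; the gripper's body (75 mm by 190 mm) begins 51 mm behind the grasp point.
Start: joints at [0.976, 0.527, 1.433, -0, 1.181, -0.178], TCP at [0.253, 0.571, 0.231] pointing down, gripper open.
Joint ranges: [-3.08, 3.08], [-0.75, 2.2], [0.22, 2.44], [-1.43, 4.57], [0, 2.65], [-2.85, 2.85]. Speed limits (rad/s): [2.79, 2.79, 3.14, 3.14, 3.14, 3.14].

INTERFACE

Orientations are given as a 3x3 rotation matrix whose columns are the frame's x, y, z axes.
In Python, from cell import * gives the robot as it stands.
- The arm moves only by the shell command python3 -m jog 'ROWS' [FORCE]. ROWS is JSON, one flat list of numbers, 7 for each row, row after row: the closure, from 0 (fully open) to 1 (shut), then the shift along the tool's x, y, z in mm, then the turn, a rotation vector about the tool's x, y, z in rad. A call has 1 to 10 rows; each row shifts and turns the commanded pose from where the row before left it, along the tool's axes as they then stand; what a row does not reach is not made up. A row lasts 1/10 s, in which the tool goes at most 50 mm and 8.59 degrees, less where a joint would pass 70% of its speed; a pose out of reach is approached as far as the arm can. A call with a gripper value outside its range is refused whole. The fingers move at their own pace and stop on an object; FORCE is the grip in N (left out, the last holds). Time passes only in rows, so rows that do not move let the fingers close. It gives the time, the measured TCP pose, the force, the opening and the grip force at its end, in the units of the state.
- observe(): the state, without advancing time (a new reading comes with each control period).
- grab_frame(name): name is "scene" or "top" or "wrist"; returns a dict with "frame" (480x640x3 uint8, red, green, blue), "K" (3x3 intrinsics, pixels), "dist_coeffs" ([k1, k2, p1, p2, k3] as OpenCV has them; the pictures are not rectified), "world_from_camera" (4x4, takes a point from camera to world coordinates). Camera axes: x right, y down, z forward; pixel columns grow to the right and rows downward; lengths in m; the calibration is good to about 2 mm. A picture is of the moment at which its call begins. There is no depth.
- sign_off(): hands the job in; it is judged then, once.
The state is a dict: "time_s": time; "qpos": joint angles; "dq": joint speeds; "tau": joint torques, N m; "tcp_pos": TCP position; "eef_rot": TCP orientation; "contact_force": force on the tool from outside, world axes, zero at the start; "moment": the same for the moment, N m; "grip_width": opening from 0.0 (shut) to 1.0 (fully open); "finger_force": force on a finger pad.
Only numpy, scipy, OpenCV 4.12 (cv2) and the standard library are available. Lean on these libraries where they do the work, as an engineer would, in place of code of your own. Each camera call takes 0.05 s, during which the arm holds its last target. There are 200 camera calls.

TASK

Swing the lamp right clear of the round marble slab so that no part of its shade is above the slab, then take the lidded dessert pot from under the front edge of the glass shelf and set it down gently, upright, in the middle of the slab. Let go of it, then swing the lamp back so that its shade is centred over the slab, without touching the pot, and leave the other things on the counter where they are.

Things in the scene. Friction and masses are not known exactly. Their poses are not given: they have to be found in the camera images.
- lamp: brass swing-arm lamp: fixed foot (disc 110 mm across, 18 mm high) with a vertical post 18 mm thick. Origin: centre of the foot's underside, on the vertical hinge axis. The arm, a level rod 12 mm thick with its axis 235 mm up, turns on top of the post. At joint value 0 the arm points along the lamp's own -x.
- lamp_arm (a joint): turn of the lamp's arm about the vertical hinge axis, rad; positive is counter-clockwise seen from above; limits -0.95 to 1.2; stiff enough to stay where it is left. The slab lies around value -0.6, so clear means a clearly larger value.
- lamp_head (a point): centre of the open underside of the dark metal lamp shade at the arm's end, 220 mm from the hinge axis, 152 mm up. The shade is a cone 90 mm across below, 28 mm at its top 242 mm up.
- lamp_pin (a point): grip point of the wooden handle pin that stands upright on the arm, 160 mm from the hinge axis; round, 16 mm thick, from the rod (top 241 mm up) to a 22 mm ball on top (309 mm up); this point is on its axis, 275 mm up.
- slab: round marble serving slab fixed to the counter, 150 mm across, 18 mm thick. Origin: centre of its underside, on the counter.
- pot: white porcelain dessert pot with a fixed closed lid, the only one with lid and knob: straight round body 56 mm across up to 54 mm, lid rim 60 mm across at 55-59 mm, knob 18 mm across up to 77 mm; 0.25 kg. Origin: centre of its underside, z up. Stands on the counter just under the shelf's front edge, in one of three places in a row.
- shelf: fixed glass shelf, board 200 (x) by 400 mm; underside 148 mm up, the brass front edge's outer face at its x = -103 mm. Legs at its x = 0 and 85, y = +-185 mm; pastries on top up to 216 mm, from x = -30 mm back. Origin on the counter under its centre; front faces its -x (robot side). The pot's axis is about 12 mm behind the front edge: an upright tool does not fit, lean it 30-45 deg.
- ramekin: low open white dish, 74 mm across, 42 mm high, beside the pot under the shelf edge; origin under its centre; leave alone
- beaker: open white cup without a lid, 66 mm across, 82 mm high, beside the pot under the shelf edge; origin under its centre; leave alone
- card_a: blank price card 60 mm wide in a wooden block, 65 mm high, near the slab; origin under its centre; leave alone
- card_b: blank price card 50 mm wide in a wooden block, 65 mm high, towards the back; origin under its centre; leave alone
- coupe: steel stemmed dessert coupe, 74 mm across, 85 mm high; origin under its foot; leave alone
- server: cake server 240 mm long lying on the counter; leave alone
- sugar: white sugar jar 70 mm across, 100 mm high, at the back; origin under its centre; leave alone
Things that resemble listed ones, but are neither listed nor needed, are in the scene too. There is more than one size of the slab; the one meant has the size given above.

How it is judged:
By the outcome, as a careful person would: the job done as asked, in the order asked, and still so for the second after the job is handed in, with the robot touching nothing.
It also fails if it takes over 72 s, if anything falls off the work surface, if the arm or the gripper's body presses on something with over 40 N, if the wrist force passes 120 N, or if a joint passes its speed limit or range.

## Working session

There is one attempt and no reset: what is moved stays moved. The work goes in short steps, Python scripts to look and compute and a shell command to move; the robot and the scene stay as the last step left them, time stands still between calls to the robot, and variables do not carry over. Pictures are saved under pics/ and viewed, at most 13 in all, crops included, and the job is handed in when it is done.

```bash
mkdir -p pics; ls; cat > h.py <<'E'
from cell import *
import numpy as np, cv2, json
def snap(n,f=None):
    d=grab_frame(n); d={k:np.array(v) for k,v in d.items()}
    if f: cv2.imwrite('pics/'+f+'.png',d['frame'][:,:,::-1]); np.savez('pics/'+f+'.npz',**d)
    return d
def load(f): return dict(np.load('pics/'+f+'.npz'))
def ray(d,uv):
    p=cv2.undistortPoints(np.array(uv,float).reshape(-1,1,2),d['K'],d['dist_coeffs']).reshape(-1,2)
    T=d['world_from_camera']; return T[:3,3],np.c_[p,np.ones(len(p))]@T[:3,:3].T
def onz(d,uv,z):
    o,r=ray(d,uv); return o+r*((z-o[2])/r[:,2])[:,None]
def proj(d,P):
    T=np.linalg.inv(d['world_from_camera']); 
    return cv2.projectPoints(np.array(P,float).reshape(-1,3),cv2.Rodrigues(T[:3,:3])[0],T[:3,3],d['K'],d['dist_coeffs'])[0].reshape(-1,2)
E
python3 - <<'E'
from h import *
for n in('scene','top'):
    d=snap(n,n+'0'); print(n,d['world_from_camera'].round(3).tolist(),d['K'][0,0])
s=observe();print(s['time_s'],np.round(s['tcp_pos'],3),np.round(s['eef_rot'],3).tolist())
E
```

```text
pics
scene [[0.285, 0.908, -0.307, 0.95], [0.959, -0.268, 0.096, -0.201], [0.004, -0.322, -0.947, 1.481], [0.0, 0.0, 0.0, 1.0]] 561.5775534834036
top [[-0.027, -0.984, 0.173, 0.366], [-1.0, 0.024, -0.018, -0.048], [0.013, -0.174, -0.985, 1.031], [0.0, 0.0, 0.0, 1.0]] 438.4224383208155
0.1 [0.253 0.571 0.23 ] [[-0.914, 0.405, -0.001], [0.405, 0.914, -0.002], [0.0, -0.002, -1.0]]
```

View pics/top0.png

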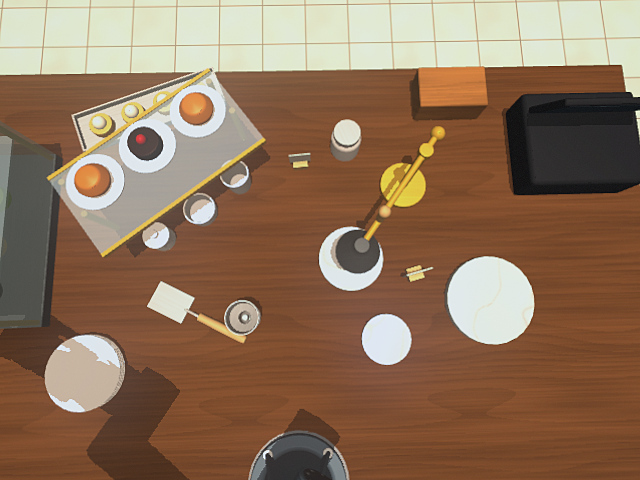

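View pics/scene0.png

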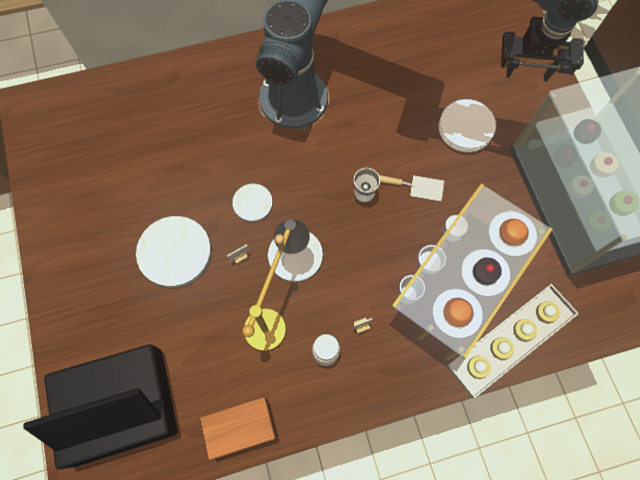

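Top view: the slab under the lamp is at (351,258), with the lamp foot at (403,185) and the pin near (385,211). There are three slab-like discs besides that one: (491,300), (386,339) and (85,373). The vessels under the shelf edge are at (158,236), (200,209) and (235,176). I'll enlarge those and measure.

```bash
python3 - <<'E'
from h import *
t=load('top0');s=load('scene0')
a=cv2.resize(t['frame'][150:270,125:265],None,fx=4,fy=4,interpolation=2)
b=cv2.resize(s['frame'][205:305,385:485],(480,480),interpolation=2)
a=cv2.resize(a,(420,360));b=cv2.resize(b,(360,360))
c=np.hstack([a,b]); l=cv2.resize(t['frame'][115:305,310:450],None,fx=1.25,fy=1.25,interpolation=2)
cv2.imwrite('pics/crop1.png',c[:,:,::-1])
# discs sizes: ellipse fits, top plane 18mm
for n,d in(('top',t),('scene',s)):
    hsv=cv2.cvtColor(d['frame'],cv2.COLOR_RGB2HSV)
    m=((hsv[...,1]<60)&(hsv[...,2]>200)).astype(np.uint8)
    for k in cv2.findContours(m,0,1)[0]:
        if cv2.contourArea(k)>120:
            h=cv2.convexHull(k); P=onz(d,h[:,0],.018)[:,:2].astype(np.float32)
            (c,r)=cv2.minEnclosingCircle(P)
            if P[:,0].max()<.9: print(n,'white',cv2.boundingRect(k),np.round(c,3),round(2000*r))
    y=((hsv[...,0]>20)&(hsv[...,0]<32)&(hsv[...,1]>150)&(hsv[...,2]>120)).astype(np.uint8)
    for k in cv2.findContours(y,0,1)[0]:
        if cv2.contourArea(k)>150: print(n,'yel',cv2.boundingRect(k),cv2.contourArea(k))
E
```

```text
top white (47, 389, 41, 23) [0.195 0.5  ] 101
top white (45, 335, 75, 53) [0.254 0.473] 163
top white (362, 314, 49, 51) [ 0.304 -0.202] 111
top white (147, 282, 51, 41) [0.394 0.276] 121
top white (448, 257, 86, 87) [ 0.385 -0.446] 200
top white (319, 227, 64, 64) [ 0.489 -0.129] 149
top white (143, 223, 26, 26) [0.553 0.324] 61
top white (183, 197, 32, 27) [0.617 0.226] 75
top white (222, 166, 26, 22) [0.699 0.142] 68
top white (66, 154, 58, 56) [0.688 0.472] 138
top white (334, 120, 26, 25) [ 0.8   -0.131] 65
top yel (381, 163, 23, 30) 220.5
top yel (101, 138, 164, 119) 494.5
top yel (388, 137, 48, 70) 889.5
top yel (47, 69, 163, 111) 382.5
scene white (313, 335, 26, 24) [ 0.754 -0.123] 67
scene white (433, 289, 50, 49) [0.765 0.236] 131
scene white (275, 256, 17, 24) [ 0.518 -0.165] 70
scene white (462, 249, 48, 47) [0.682 0.349] 131
scene white (424, 247, 22, 25) [0.605 0.225] 75
scene white (295, 233, 27, 48) [ 0.5   -0.111] 140
scene white (450, 216, 18, 20) [0.535 0.323] 61
scene white (136, 216, 74, 70) [ 0.382 -0.446] 199
scene white (489, 211, 48, 45) [0.599 0.461] 132
scene white (0, 208, 47, 272) [ 0.496 -0.848] 723
scene white (233, 184, 39, 37) [ 0.305 -0.204] 111
scene white (411, 176, 33, 24) [0.403 0.284] 102
scene white (444, 133, 42, 15) [0.285 0.443] 121
scene white (0, 64, 86, 24) [-0.259 -0.701] 248
scene white (562, 52, 78, 187) [0.409 0.826] 604
```

View pics/crop1.png

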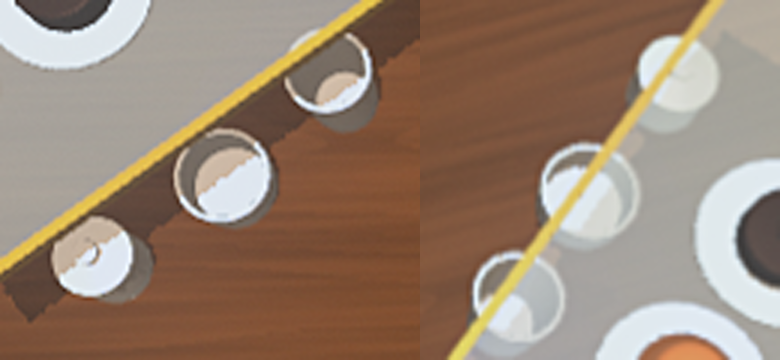

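Pot candidates (top view): (156,236) is closed with a knob, (200,209) is a low open dish (ramekin) and (235,176) is an open cup (beaker). Only (156,236) has a lid and knob, and the scene view at (457,226) agrees, so that is the pot. Of the discs, only (351,258) measures 149 mm, so it is the slab. Next I locate the lamp, pot and shelf edge.

```bash
python3 - <<'E'
from h import *
t=load('top0');s=load('scene0')
def two(a,b):
    o1,r1=ray(t,[a]);o2,r2=ray(s,[b]);r1=r1[0];r2=r2[0]
    k=np.linalg.lstsq(np.c_[r1,-r2],o2-o1,rcond=None)[0]
    p,q=o1+k[0]*r1,o2+k[1]*r2; return ((p+q)/2).round(4),round(1000*np.linalg.norm(p-q),1)
print('pot lid',onz(t,[(155.7,235.7)],.059),onz(s,[(456.7,225.8)],.059),two((155.7,235.7),(456.7,225.8)))
print('foot',onz(t,[(403,185)],.018),onz(s,[(264.5,329.5)],.018))
print('ball',two((385,211),(279,239)))
print('shade top',two((362,244.5),(290.5,225)))
print('post top',two((428,150),(256,311)))
# shelf edge line ends, z=.155
print('edge top',onz(t,[(104,254),(264,141)],.152),'scene',onz(s,[(483,186),(395,304)],.152))
# beaker, ramekin
print(onz(t,[(235.5,176)],.082),onz(t,[(199.5,209)],.042))
y=cv2.cvtColor(t['frame'],cv2.COLOR_RGB2HSV)
c=np.hstack([cv2.resize(t['frame'][115:285,310:450],(420,510),interpolation=2),cv2.resize(s['frame'][205:357,220:340],None,fx=3.1,fy=3.1,interpolation=2)[:510,:370].copy() if 0 else cv2.resize(s['frame'][205:375,220:340],(360,510),interpolation=2)])
cv2.imwrite('pics/crop2.png',c[:,:,::-1])
E
```

```text
pot lid [[0.54498538 0.30826746 0.059     ]] [[0.54831512 0.30827399 0.059     ]] (array([0.5463, 0.3109, 0.0519]), np.float64(0.0))
foot [[ 0.66167922 -0.26162271  0.018     ]] [[ 0.66474956 -0.26156658  0.018     ]]
ball (array([ 0.534 , -0.1681,  0.3007]), np.float64(0.5))
shade top (array([ 0.4864, -0.1321,  0.2404]), np.float64(2.1))
post top (array([ 0.663 , -0.2621,  0.2463]), np.float64(5.1))
edge top [[0.49315839 0.37539485 0.152     ]
 [0.72540962 0.05505728 0.152     ]] scene [[0.49123373 0.37884485 0.152     ]
 [0.72058038 0.06066665 0.152     ]]
[[0.6725247  0.12735502 0.082     ]] [[0.60817261 0.21677579 0.042     ]]
```

View pics/crop2.png

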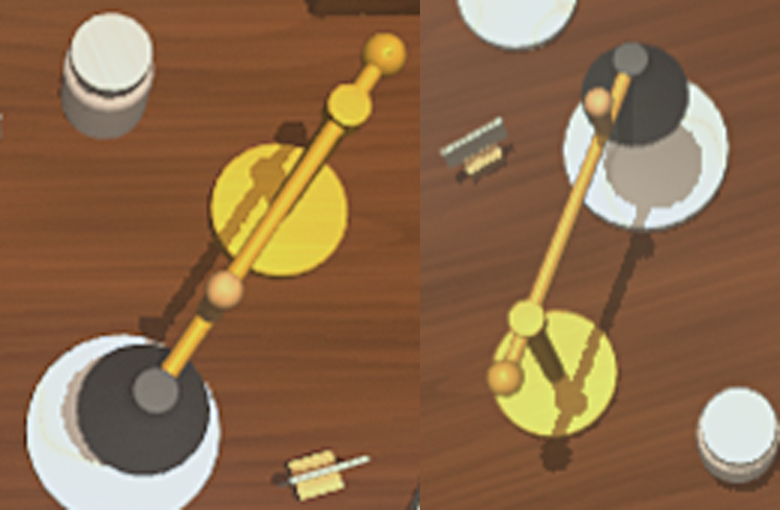

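Checks: the pin is 160 mm and the shade 219 mm from the hinge (0.663,-0.262), so both fit the given sizes. The shade is currently over the slab centre. I'll go above the pin with the closing line tangential to the arm.

```bash
python3 -m jog '[0,0,0,-40,0,0,0, 0,0,0,-40,0,0,0.108, 0,0,0,-40,0,0,0.108, 0,-33,-21.5,0,0,0,0, 0,-33,-21.5,0,0,0,0, 0,-33,-21.5,0,0,0,0, 0,-33,-21.5,0,0,0,0, 0,-33,-21.5,0,0,0,0, 0,-33,-21.5,0,0,0,0, 0,-33,-21.5,0,0,0,0]'
python3 -m jog '[0,-33,-21.5,0,0,0,0, 0,-33,-21.5,0,0,0,0, 0,-33,-21.5,0,0,0,0, 0,-33,-21.5,0,0,0,0, 0,-33,-21.5,0,0,0,0, 0,-33,-21.5,0,0,0,0, 0,-33,-21.5,0,0,0,0, 0,-33,-21.5,0,0,0,0, 0,-33,-21.5,0,0,0,0, 0,-33,-21.5,0,0,0,0]'
python3 -m jog '[0,-33,-21.5,0,0,0,0, 0,-33,-21.5,0,0,0,0, 0,-33,-21.5,0,0,0,0, 0,0,0,0,0,0,0, 0,0,0,0,0,0,0]'
cat >> h.py <<'E'
def togo(p,R=None):
    s=observe(); R0=np.array(s['eef_rot']); d=np.array(p)-np.array(s['tcp_pos'])
    print('tcp',np.round(s['tcp_pos'],4),'tool shift mm',(R0.T@d*1000).round(1))
    if R is not None: print('turn',cv2.Rodrigues(R0.T@R)[0].ravel().round(4),'shift in goal axes',(R.T@d*1000).round(1))
E
python3 - <<'E'
from h import *
th=np.arctan2(.094+.0,-.129)
y=np.array([np.sin(th),-np.cos(th),0]);z=np.array([0,0,-1.]);R=np.c_[np.cross(y,z),y,z]
togo([.534,-.1685,.258],R); print(np.round(observe()['qpos'],3))
E
```

```text
time_s: 1.1
tcp_pos: [0.3502, 0.3119, 0.3502]
eef_rot: [[-0.807, 0.591, -0.001], [0.591, 0.807, -0.0], [0.0, -0.001, -1.0]]
contact_force: [0.8, 0.6, 0.0]
grip_width: 1.004
finger_force: 0.0
time_s: 2.1
tcp_pos: [0.4892, -0.0566, 0.3502]
eef_rot: [[-0.806, 0.592, -0.001], [0.592, 0.806, 0.0], [0.001, -0.0, -1.0]]
contact_force: [0.7, 0.4, -0.4]
grip_width: 1.001
finger_force: 0.0
time_s: 2.6
tcp_pos: [0.5305, -0.1661, 0.3496]
eef_rot: [[-0.805, 0.593, -0.002], [0.593, 0.805, 0.002], [0.002, 0.0, -1.0]]
contact_force: [-0.7, 0.7, 0.2]
grip_width: 1.002
finger_force: 0.0
tcp [ 0.5305 -0.1661  0.3496] tool shift mm [-4.5  0.1 91.6]
turn [ 0.0002 -0.0023 -0.0049] shift in goal axes [-4.2  0.1 91.6]
[-0.505  0.315  1.446  0.     1.383 -1.441]
```

```bash
python3 -m jog '[0,-4.3,0,0,0,0,-0.005, 0,0,0,30,0,0,0, 0,0,0,30,0,0,0, 0,0,0,31.5,0,0,0, 0,0,0,0,0,0,0]' 15
python3 - <<'E'
from h import *
snap('wrist','w1');togo([.534,-.1685,.258])
E
python3 -m jog '[0.5,0,0,0,0,0,0, 1,0,0,0,0,0,0, 1,0,0,0,0,0,0, 1,0,0,0,0,0,0, 1,0,0,0,0,0,0, 1,0,0,0,0,0,0]' 15
```

```text
time_s: 3.1
tcp_pos: [0.5314, -0.1653, 0.2553]
eef_rot: [[-0.81, 0.586, -0.009], [0.586, 0.81, 0.005], [0.01, -0.001, -1.0]]
contact_force: [-0.6, 0.5, -0.2]
grip_width: 1.0
finger_force: 0.0
tcp [ 0.533  -0.1663  0.2577] tool shift mm [-2.1 -1.2 -0.3]
time_s: 3.75
tcp_pos: [0.5344, -0.1682, 0.2593]
eef_rot: [[-0.809, 0.587, 0.0], [0.587, 0.809, -0.0], [-0.0, 0.0, -1.0]]
contact_force: [-0.7, -0.0, -0.7]
grip_width: 0.539
finger_force: 0.0
```

View pics/w1.png

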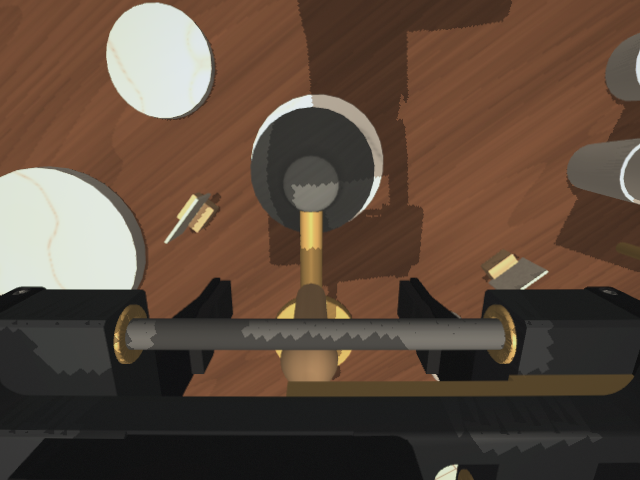

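The wrist view shows the pin at (312,360) between the open fingers (pads at 225 and 405), aligned with the arm. I'll finish closing.

```bash
python3 -m jog '[1,0,0,0,0,0,0, 1,0,0,0,0,0,0, 1,0,0,0,0,0,0, 1,0,0,0,0,0,0, 1,0,0,0,0,0,0, 1,0,0,0,0,0,0, 1,0,0,0,0,0,0]' 15
```

```text
time_s: 4.45
tcp_pos: [0.5343, -0.1682, 0.259]
eef_rot: [[-0.809, 0.587, -0.0], [0.587, 0.809, -0.0], [0.0, -0.0, -1.0]]
contact_force: [0.3, -0.2, -0.0]
grip_width: 0.238
finger_force: 15.0
```

```bash
python3 -m jog '[1,-0.2,-5,0,0,0,-0.03, 1,-0.6,-13,0,0,0,-0.083, 1,-0.65,-14.4,0,0,0,-0.09, 1,-0.65,-14.4,0,0,0,-0.09, 1,-0.65,-14.4,0,0,0,-0.09, 1,-0.65,-14.4,0,0,0,-0.09, 1,-0.65,-14.4,0,0,0,-0.09, 1,-0.65,-14.4,0,0,0,-0.09, 1,-0.65,-14.4,0,0,0,-0.09, 1,-0.65,-14.4,0,0,0,-0.09]'
python3 -m jog '[1,-0.65,-14.4,0,0,0,-0.09, 1,-0.2,-5,0,0,0,-0.03, 1,0,0,0,0,0,0, 1,0,0,0,0,0,0]'
python3 - <<'E'
from h import *
s=observe(); p=np.array(s['tcp_pos'])-[.663,-.262,0]; print(np.hypot(*p[:2]),np.degrees(np.arctan2(p[1],p[0])),np.round(s['qpos'],2))
E
```

```text
time_s: 5.45
tcp_pos: [0.5066, -0.2948, 0.2589]
eef_rot: [[-0.978, -0.208, -0.002], [-0.208, 0.978, 0.001], [0.001, 0.002, -1.0]]
contact_force: [-0.7, 2.0, 0.4]
grip_width: 0.239
finger_force: 15.0
time_s: 5.85
tcp_pos: [0.5118, -0.3135, 0.259]
eef_rot: [[-0.948, -0.319, -0.002], [-0.319, 0.948, 0.0], [0.002, 0.001, -1.0]]
contact_force: [-3.3, -0.9, 0.6]
grip_width: 0.237
finger_force: 15.0
0.15972056106743954 -161.1715740635766 [-0.74  0.46  1.46 -0.    1.22 -2.63]
```

Swung 0.96 rad. I'll release, rise, and work out the leaned pre-grasp for the pot.

```bash
python3 -m jog '[0,0,0,0,0,0,0, 0,0,0,0,0,0,0, 0,0,0,0,0,0,0, 0,0,0,-20,0,0,0, 0,0,0,-40,0,0,0, 0,0,0,-40,0,0,0, 0,0,0,0,0,0,0]'
cat >> h.py <<'E'
def leaned(az,lean):  # tool pointing along azimuth az, leaned from vertical; x outward-down
    n=np.array([np.cos(az),np.sin(az),0]); z=n*np.sin(lean)-np.array([0,0,np.cos(lean)])
    y=np.array([-np.sin(az),np.cos(az),0]); return np.c_[np.cross(y,z),y,z]
E
python3 - <<'E'
from h import *
d=snap('wrist');t=snap('top','top1')
s=observe();R0=np.array(s['eef_rot']);c=R0.T@(d['world_from_camera'][:3,3]-s['tcp_pos']);print('cam in tool',c.round(3))
R=leaned(np.arctan2(.586,.810),np.radians(40)); G=np.array([.546,.309,.027]); P=G-.12*R[:,2]+.011*R[:,2]
print(P,R.round(3).tolist()); togo([P[0],P[1],s['tcp_pos'][2]],R); togo(P,R); print(s['grip_width'],np.round(s['qpos'],2))
h=cv2.cvtColor(t['frame'],cv2.COLOR_RGB2HSV);cv2.imwrite('pics/top1c.png',t['frame'][100:380,200:540,::-1])
E
```

```text
time_s: 6.55
tcp_pos: [0.5155, -0.3155, 0.3659]
eef_rot: [[-0.947, -0.32, 0.011], [-0.32, 0.947, -0.009], [-0.007, -0.012, -1.0]]
contact_force: [0.3, -0.4, 0.5]
grip_width: 0.791
finger_force: 0.0
cam in tool [ 0.075 -0.001 -0.158]
[0.48923398 0.26793223 0.11049884] [[-0.621, -0.586, 0.521], [-0.449, 0.81, 0.377], [-0.643, 0.0, -0.766]]
tcp [ 0.5132 -0.3135  0.3603] tool shift mm [-163.2  558.6   -1.1]
turn [-0.1077 -0.6912 -0.2875] shift in goal axes [-246.2  485.1  206.6]
tcp [ 0.5132 -0.3135  0.3603] tool shift mm [-162.7  559.2  248.7]
turn [-0.1077 -0.6912 -0.2875] shift in goal axes [-85.6 485.1 398. ]
0.8811098459237031 [-0.73  0.38  1.32  0.    1.44 -2.63]
```

View pics/top1c.png

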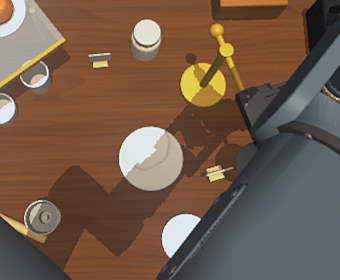

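```bash
python3 -m jog '[0,-11.6,39.9,0,0,0,0, 0,-11.6,39.9,0,0,0,0, 0,-11.6,39.9,0,0,0,0, 0,-11.6,39.9,0,0,0,0, 0,-11.6,39.9,0,0,0,0, 0,-11.6,39.9,0,0,0,0, 0,-11.6,39.9,0,0,0,0, 0,-11.6,39.9,0,0,0,0, 0,-11.6,39.9,0,0,0,0, 0,-11.6,39.9,0,0,0,0]'
python3 -m jog '[0,-11.6,39.9,0,0,0,0, 0,-11.6,39.9,0,0,0,0, 0,-11.6,39.9,0,0,0,0, 0,-11.6,39.9,0,0,0,0, 0,0,0,0,-0.018,-0.115,-0.048, 0,0,0,0,-0.018,-0.115,-0.048, 0,0,0,0,-0.018,-0.115,-0.048, 0,0,0,0,-0.018,-0.115,-0.048, 0,0,0,0,-0.018,-0.115,-0.048, 0,0,0,0,-0.018,-0.115,-0.048]'
python3 -m jog '[0,26.8,0,31.9,0,0,0, 0,26.8,0,31.9,0,0,0, 0,26.8,0,31.9,0,0,0, 0,26.8,0,31.9,0,0,0, 0,26.8,0,31.9,0,0,0, 0,26.8,0,31.9,0,0,0, 0,0,0,0,0,0,0, 0,0,0,0,0,0,0]'
python3 - <<'E'
from h import *
R=leaned(np.arctan2(.586,.810),np.radians(40)); G=np.array([.546,.309,.027]); P=G-.109*R[:,2]
togo(P,R); d=snap('wrist','w2'); print(np.round(observe()['qpos'],2))
print('proj pot lid,base,knob',proj(d,[[.546,.309,.059],[.546,.309,0],[.546,.309,.077]]).round(0).tolist())
n=np.array([.81,.586,0]);
f=d['frame'].copy()
for z,r in((.0,.028),(.059,.030)):
    a=np.linspace(0,6.283,40); q=proj(d,np.c_[.546+r*np.cos(a),.309+r*np.sin(a),z+0*a]); 
    for u in q: cv2.circle(f,tuple(int(v) for v in u),1,(255,0,0),-1)
cv2.imwrite('pics/w2o.png',f[:,:,::-1])
E
```

```text
time_s: 7.65
tcp_pos: [0.4937, 0.1034, 0.3573]
eef_rot: [[-0.948, -0.319, -0.003], [-0.319, 0.948, 0.0], [0.003, 0.001, -1.0]]
contact_force: [0.7, 0.2, -0.7]
grip_width: 1.001
finger_force: 0.0
time_s: 8.65
tcp_pos: [0.4853, 0.2687, 0.3568]
eef_rot: [[-0.643, -0.581, 0.498], [-0.451, 0.814, 0.368], [-0.619, 0.012, -0.785]]
contact_force: [-0.8, 1.5, -0.6]
grip_width: 0.999
finger_force: 0.0
time_s: 9.45
tcp_pos: [0.4904, 0.2952, 0.1683]
eef_rot: [[-0.705, -0.555, 0.442], [-0.473, 0.832, 0.29], [-0.528, -0.004, -0.849]]
contact_force: [0.3, 1.2, 0.2]
grip_width: 0.998
finger_force: 0.0
tcp [0.4904 0.2952 0.1683] tool shift mm [ 44.3 -21.8  40.6]
turn [-0.0257 -0.1415 -0.0283] shift in goal axes [ 50.2 -21.4  33.4]
[ 0.26  0.45  2.05  1.01  0.2  -2.85]
proj pot lid,base,knob [[292.0, 225.0], [295.0, 181.0], [291.0, 241.0]]
```

View pics/w2o.png

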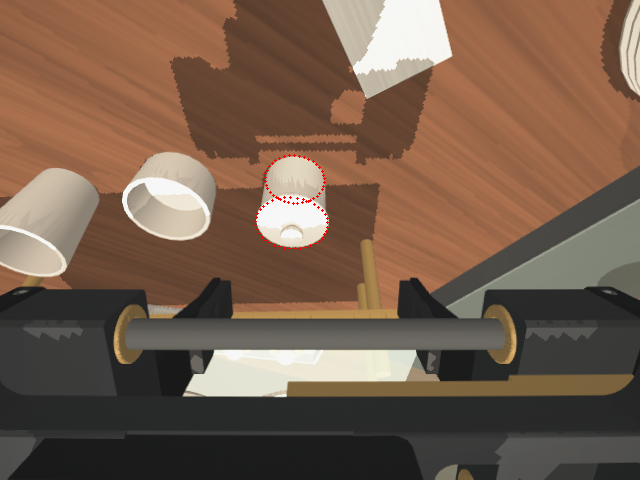

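The overlay fits the pot: predicted lid centre (292,225), and the lid with its knob is there, with ramekin (170,195) and beaker (55,220) beside it. The last joint ran to its limit at -2.85 on the way. I'll back off and use the half-turned grasp instead, which gives that joint room.

```bash
python3 -m jog '[0,0,0,-40,0,0,0, 0,0,0,-40,0,0,0, 0,0,0,-40,0,0,0, 0,0,0,0,0,0,0.149, 0,0,0,0,0,0,0.149, 0,0,0,0,0,0,0.149, 0,0,0,0,0,0,0.149, 0,0,0,0,0,0,0.149, 0,0,0,0,0,0,0.149, 0,0,0,0,0,0,0.149]'
python3 -m jog '[0,0,0,0,0,0,0.149, 0,0,0,0,0,0,0.149, 0,0,0,0,0,0,0.149, 0,0,0,0,0,0,0.149, 0,0,0,0,0,0,0.149, 0,0,0,0,0,0,0.149, 0,0,0,0,0,0,0.149, 0,0,0,0,0,0,0.149, 0,0,0,0,0,0,0.149, 0,0,0,0,0,0,0.149]'
python3 -m jog '[0,0,0,0,0,0,0.149, 0,0,0,0,0,0,0.149, 0,0,0,0,0,0,0.149, 0,0,0,0,0,0,0.149, 0,0,0,0,0,0,0, 0,0,0,0,0,0,0]'
cat >> h.py <<'E'
def leanA(az,lean):
    R=leaned(az,lean); return np.c_[-R[:,0],-R[:,1],R[:,2]]
E
python3 - <<'E'
from h import *
R=leanA(np.arctan2(.586,.810),np.radians(40)); G=np.array([.546,.309,.027]); P=G-.109*R[:,2]
togo(P,R); print(np.round(observe()['qpos'],2))
E
```

```text
time_s: 10.5
tcp_pos: [0.4394, 0.261, 0.2701]
eef_rot: [[-0.831, 0.333, 0.446], [0.487, 0.823, 0.292], [-0.27, 0.459, -0.846]]
contact_force: [-0.1, 1.0, -0.4]
grip_width: 0.998
finger_force: 0.0
time_s: 11.5
tcp_pos: [0.4394, 0.261, 0.2701]
eef_rot: [[0.265, 0.855, 0.446], [0.86, -0.419, 0.292], [0.436, 0.307, -0.846]]
contact_force: [0.1, -0.3, 0.4]
grip_width: 1.0
finger_force: 0.0
time_s: 12.1
tcp_pos: [0.4396, 0.2612, 0.2697]
eef_rot: [[0.694, 0.566, 0.446], [0.485, -0.825, 0.292], [0.532, 0.014, -0.846]]
contact_force: [0.3, -0.7, 0.2]
grip_width: 1.001
finger_force: 0.0
tcp [0.4396 0.2612 0.2697] tool shift mm [-47.   20.4 158.8]
turn [ 0.0258  0.1369 -0.0123] shift in goal axes [-68.5  23.7 150.3]
[0.2  0.17 2.07 0.51 0.42 0.75]
```

```bash
python3 -m jog '[0,0,0,0,0.013,0.068,-0.006, 0,0,0,0,0.013,0.068,-0.006, 0,-13.7,4.7,30,0,0,0, 0,-13.7,4.7,30,0,0,0, 0,-13.7,4.7,30,0,0,0, 0,-13.7,4.7,30,0,0,0, 0,-13.7,4.7,30,0,0,0, 0,0,0,0,0,0,0, 0,0,0,0,0,0,0]'
python3 - <<'E'
from h import *
R=leanA(np.arctan2(.586,.810),np.radians(40)); G=np.array([.546,.309,.027]); P=G-.109*R[:,2]
togo(P,R); print(np.round(observe()['qpos'],2)); togo(G+.011*R[:,2])
E
```

```text
time_s: 13.0
tcp_pos: [0.4677, 0.2727, 0.1634]
eef_rot: [[0.641, 0.593, 0.487], [0.457, -0.805, 0.378], [0.616, -0.02, -0.787]]
contact_force: [0.9, -0.8, 0.4]
grip_width: 1.001
finger_force: 0.0
tcp [0.4677 0.2727 0.1634] tool shift mm [-21.   17.6  50.3]
turn [-0.0206  0.0342 -0.0057] shift in goal axes [-22.8  16.5  49.9]
[ 0.15  0.47  2.2   1.95  0.33 -0.78]
tcp [0.4677 0.2727 0.1634] tool shift mm [-16.9  20.1 170.2]
```

```bash
python3 -m jog '[0,-3,2.2,6.3,-0.003,0.005,-0.001, 0,-3,2.2,6.3,-0.003,0.005,-0.001, 0,-3,2.2,6.3,-0.003,0.005,-0.001, 0,-3,2.2,6.3,-0.003,0.005,-0.001, 0,-3,2.2,6.3,-0.003,0.005,-0.001, 0,-3,2.2,6.3,-0.003,0.005,-0.001, 0,-3,2.2,6.3,-0.003,0.005,-0.001, 0,0,0,0,0,0,0, 0,0,0,0,0,0,0]'
python3 - <<'E'
from h import *
R=leanA(np.arctan2(.586,.810),np.radians(40)); G=np.array([.546,.309,.027]); P=G-.109*R[:,2]
togo(P,R); print(np.round(observe()['qpos'],2)); togo(G+.011*R[:,2])
E
```

```text
time_s: 13.9
tcp_pos: [0.4861, 0.2678, 0.1171]
eef_rot: [[0.618, 0.587, 0.523], [0.449, -0.81, 0.378], [0.646, 0.002, -0.764]]
contact_force: [-0.5, 0.5, 0.2]
grip_width: 0.997
finger_force: 0.0
tcp [0.4861 0.2678 0.1171] tool shift mm [-2.3  1.7  6.7]
turn [ 0.0008 -0.0036  0.0019] shift in goal axes [-2.3  1.7  6.7]
[ 0.13  0.62  2.22  2.38  0.46 -1.25]
tcp [0.4861 0.2678 0.1171] tool shift mm [ -2.7   1.6 126.7]
```

Now straight in to the pot, in two stages.

```bash
python3 -m jog '[0,-1.2,0.8,15,0,0,0, 0,-1.2,0.8,15,0,0,0, 0,0,0,15,0,0,0, 0,0,0,15,0,0,0, 0,0,0,15,0,0,0, 0,0,0,12,0,0,0, 0,0,0,0,0,0,0]'
python3 - <<'E'
from h import *
R=leanA(np.arctan2(.586,.810),np.radians(40)); G=np.array([.546,.309,.027])
togo(G+.011*R[:,2],R); print(np.round(observe()['qpos'],2))
E
```

```text
time_s: 14.6
tcp_pos: [0.5317, 0.2985, 0.0467]
eef_rot: [[0.619, 0.587, 0.522], [0.449, -0.81, 0.377], [0.644, 0.001, -0.765]]
contact_force: [-0.0, 0.2, 0.2]
grip_width: 1.001
finger_force: 0.0
tcp [0.5317 0.2985 0.0467] tool shift mm [ 0.9 -0.1 37.6]
turn [ 0.0005 -0.0019  0.0011] shift in goal axes [ 0.9 -0.1 37.5]
[ 0.19  0.8   2.1   2.53  0.49 -1.36]
```

```bash
python3 -m jog '[0,0,0,12,0,0,0, 0,0,0,12,0,0,0, 0,0.8,0,12,0,0,0, 0,0,0,1,0,0,0, 0.3,0,0,0,0,0,0, 0.5,0,0,0,0,0,0, 0.5,0,0,0,0,0,0, 0.5,0,0,0,0,0,0, 0.5,0,0,0,0,0,0, 0.5,0,0,0,0,0,0]' 15
python3 - <<'E'
from h import *
R=leanA(np.arctan2(.586,.810),np.radians(40)); G=np.array([.546,.309,.027])
togo(G+.011*R[:,2],R)
s=observe();print(s['grip_width'],s['finger_force'],s['contact_force'])
E
```

```text
time_s: 15.6
tcp_pos: [0.5506, 0.3121, 0.0201]
eef_rot: [[0.619, 0.586, 0.523], [0.449, -0.81, 0.377], [0.644, 0.001, -0.765]]
contact_force: [-1.2, -0.3, 1.2]
grip_width: 0.641
finger_force: 15.0
tcp [0.5506 0.3121 0.0201] tool shift mm [ 0.1 -0.2  2.2]
turn [ 0.001  -0.0019  0.0007] shift in goal axes [ 0.2 -0.2  2.2]
0.6411671565794788 14.973415316337423 [-1.18882029 -0.34381774  1.21628888]
```

The grip is 55.8 mm wide, which matches the pot body. I'll lift a little, go out from under the edge, then up.

```bash
python3 -m jog '[1,0,0,0,0,0,0, 1,0,0,0,0,0,0, 1,2,0,-2.3,0,0,0, 1,5,0,-6,0,0,0, 1,-5,0,-5,0,0,0, 1,-11,0,-9.5,0,0,0, 1,-11,0,-9.5,0,0,0, 1,-11,0,-9.5,0,0,0, 1,-11,0,-9.5,0,0,0, 1,-11,0,-9.5,0,0,0]' 25
python3 -m jog '[1,-5,0,-13,0,0,0, 1,5,0,-15,0,0,0, 1,15,0,-18,0,0,0, 1,15,0,-18,0,0,0, 1,15,0,-18,0,0,0, 1,15,0,-18,0,0,0, 1,15,0,-18,0,0,0, 1,0,0,0,0,0,0, 1,0,0,0,0,0,0]'
python3 - <<'E'
from h import *
R=leanA(np.radians(-20),np.radians(40)); T=np.array([.489,-.129,.20]);
togo(T,R); print(np.round(observe()['qpos'],2)); t=snap('top','top2')
cv2.imwrite('pics/t2c.png',cv2.resize(t['frame'][130:330,80:330],None,fx=2,fy=2)[:,:,::-1])
E
```

```text
time_s: 16.6
tcp_pos: [0.4853, 0.2649, 0.0324]
eef_rot: [[0.62, 0.586, 0.522], [0.449, -0.81, 0.376], [0.644, 0.002, -0.765]]
contact_force: [0.3, -0.3, -3.3]
grip_width: 0.636
finger_force: 25.0
time_s: 17.5
tcp_pos: [0.4704, 0.2544, 0.1711]
eef_rot: [[0.619, 0.586, 0.523], [0.449, -0.81, 0.376], [0.644, 0.002, -0.765]]
contact_force: [0.3, -0.1, -1.8]
grip_width: 0.634
finger_force: 25.0
tcp [0.4704 0.2544 0.1711] tool shift mm [-142.2  321.6 -156.7]
turn [-0.6262 -0.0028  0.7477] shift in goal axes [132.4 354.   73.3]
[ 0.1   0.46  2.23  2.06  0.38 -0.94]
```

View pics/t2c.png

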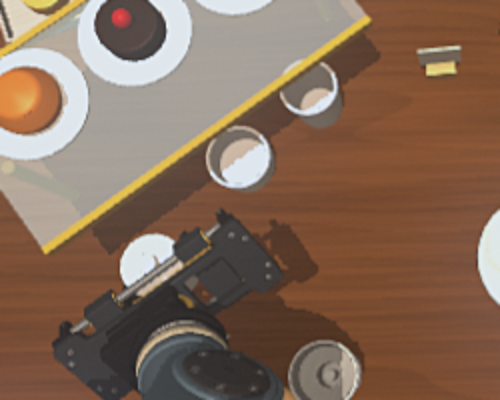

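The pot is held (wrist at (170,290) in the crop), and ramekin (240,158) and beaker (310,90) are undisturbed. I'll work out interleaved shift and turn to above the slab.

```bash
python3 - <<'E'
from h import *
from scipy.spatial.transform import Rotation as Ro
s=observe();p=np.array(s['tcp_pos']);R=np.array(s['eef_rot']);T=np.array([.489,-.129,.20]);W=Ro.from_matrix(R.T@leanA(np.radians(-20),np.radians(40))).as_rotvec();n=16
print((W/n).round(4))
for k in range(n):
    print((R.T@(T-p)/n*1000).round(1)); R=R@Ro.from_rotvec(W/n).as_matrix()
E
```

```text
[-0.0391 -0.      0.0467]
[-8.8 20.1 -9.8]
[-7.9 20.9 -9. ]
[-6.9 21.6 -8.2]
[-5.9 22.2 -7.3]
[-4.8 22.7 -6.5]
[-3.8 23.1 -5.6]
[-2.7 23.5 -4.7]
[-1.6 23.7 -3.7]
[-0.4 23.9 -2.8]
[ 0.7 24.  -1.9]
[ 1.8 24.  -0.9]
[ 2.9 23.9  0. ]
[ 4.  23.7  0.9]
[ 5.1 23.4  1.9]
[ 6.2 23.1  2.8]
[ 7.3 22.6  3.7]
```

```bash
python3 -m jog '[1,-8.8,20.1,-9.8,-0.039,0,0.047, 1,-7.9,20.9,-9,-0.039,0,0.047, 1,-6.9,21.6,-8.2,-0.039,0,0.047, 1,-5.9,22.2,-7.3,-0.039,0,0.047, 1,-4.8,22.7,-6.5,-0.039,0,0.047, 1,-3.8,23.1,-5.6,-0.039,0,0.047, 1,-2.7,23.5,-4.7,-0.039,0,0.047, 1,-1.6,23.7,-3.7,-0.039,0,0.047]'
python3 -m jog '[1,-0.4,23.9,-2.8,-0.039,0,0.047, 1,0.7,24,-1.9,-0.039,0,0.047, 1,1.8,24,-0.9,-0.039,0,0.047, 1,2.9,23.9,0,-0.039,0,0.047, 1,4,23.7,0.9,-0.039,0,0.047, 1,5.1,23.4,1.9,-0.039,0,0.047, 1,6.2,23.1,2.8,-0.039,0,0.047, 1,7.3,22.6,3.7,-0.039,0,0.047, 1,0,0,0,0,0,0, 1,0,0,0,0,0,0]'
python3 - <<'E'
from h import *
R=leanA(np.radians(-20),np.radians(40)); T=np.array([.489,-.129,.20]);
togo(T,R); print(np.round(observe()['qpos'],2)); togo(np.array([.489,-.129,.018+.0272+.0022*.77])+.011*R[:,2],R)
E
```

```text
time_s: 18.35
tcp_pos: [0.4791, 0.0618, 0.1835]
eef_rot: [[0.761, 0.134, 0.634], [0.101, -0.991, 0.089], [0.641, -0.004, -0.768]]
contact_force: [-0.4, -0.4, -2.5]
grip_width: 0.638
finger_force: 25.0
time_s: 19.35
tcp_pos: [0.4889, -0.1291, 0.1986]
eef_rot: [[0.72, -0.344, 0.603], [-0.268, -0.939, -0.217], [0.641, -0.005, -0.768]]
contact_force: [-0.2, -0.1, -3.3]
grip_width: 0.635
finger_force: 25.0
tcp [ 0.4889 -0.1291  0.1986] tool shift mm [ 0.9 -0.1 -1. ]
turn [-0.0026  0.0026 -0.0054] shift in goal axes [ 0.9 -0.1 -1. ]
[-0.56  0.36  2.28  2.47  0.23 -1.07]
tcp [ 0.4889 -0.1291  0.1986] tool shift mm [-97.2   0.7 127.5]
turn [-0.0026  0.0026 -0.0054] shift in goal axes [-9.750e+01 -1.000e-01  1.272e+02]
```

```bash
python3 -m jog '[1,-9.2,0.1,11.9,-0.003,0.003,-0.005, 1,-9.2,0.1,11.9,0,0,0, 1,-9.2,0.1,11.9,0,0,0, 1,-9.2,0.1,11.9,0,0,0, 1,-9.2,0,11.9,0,0,0, 1,-9.2,0,11.9,0,0,0, 1,-9.2,0,11.9,0,0,0, 1,-9.2,0,11.9,0,0,0, 1,-9.2,0,11.9,0,0,0, 1,-9.2,0,11.9,0,0,0]'
python3 -m jog '[1,0,0,0,0,0,0, 1,0,0,0,0,0,0]'
python3 - <<'E'
from h import *
R=leanA(np.radians(-20),np.radians(40))
togo([.4942,-.1309,.0381],R); print(np.round(observe()['qpos'],2))
d=snap('scene','s3'); cv2.imwrite('pics/s3c.png',cv2.resize(d['frame'][150:350,160:380],None,fx=2.7,fy=2.7)[:,:,::-1])
print(proj(d,[[.489,-.129,.018],[.489,-.129,.059+.028]]))
E
```

```text
time_s: 20.35
tcp_pos: [0.4951, -0.1308, 0.0482]
eef_rot: [[0.719, -0.341, 0.605], [-0.261, -0.94, -0.22], [0.644, 0.001, -0.765]]
contact_force: [-0.2, -0.0, -2.5]
grip_width: 0.635
finger_force: 25.0
time_s: 20.55
tcp_pos: [0.495, -0.1309, 0.0489]
eef_rot: [[0.719, -0.341, 0.605], [-0.261, -0.94, -0.22], [0.644, 0.0, -0.765]]
contact_force: [-0.3, 0.1, -2.7]
grip_width: 0.632
finger_force: 25.0
tcp [ 0.495  -0.1309  0.0489] tool shift mm [-7.5  0.3  7.8]
turn [-0.0004 -0.0012  0.0007] shift in goal axes [-7.5  0.3  7.8]
[-0.56  0.86  2.36  2.95  0.77 -1.59]
[[295.21495179 254.09981344]
 [294.20712842 246.14080301]]
```

View pics/s3c.png

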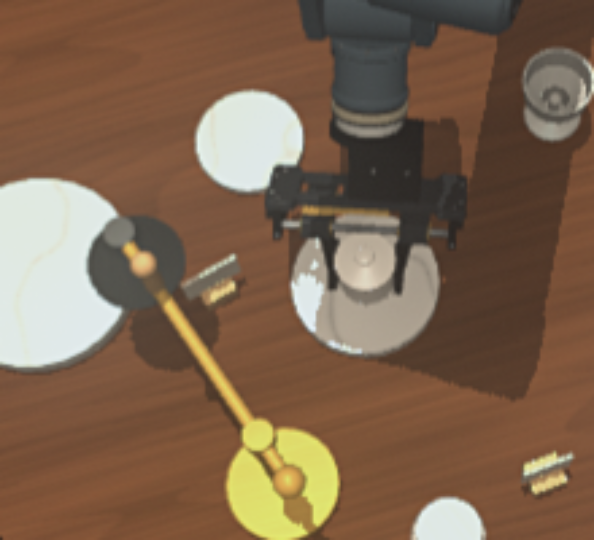

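In the crop the pot is upright over the slab, with its lid at (364,262), i.e. image (295,247) against a predicted (294,246). The shade is well clear on the left at (135,262). I'll lower it gently.

```bash
python3 -m jog '[1,-1.7,0.1,2,0,0,0, 1,-1.7,0,2,0,0,0, 1,-1.3,0,1.5,0,0,0, 1,-0.6,0,0.7,0,0,0, 1,0,0,0,0,0,0, 1,0,0,0,0,0,0]'
python3 -m jog '[1,-0.6,0,0.8,0,0,0, 1,-0.3,0,0.4,0,0,0, 1,0,0,0,0,0,0]'
python3 -m jog '[1,-0.3,0,0.4,0,0,0, 1,0,0,0,0,0,0, 1,0,0,0,0,0,0]'
```

```text
time_s: 21.2
tcp_pos: [0.4951, -0.1316, 0.0411]
eef_rot: [[0.718, -0.342, 0.606], [-0.261, -0.94, -0.221], [0.645, 0.0, -0.764]]
contact_force: [-0.7, -0.6, -3.0]
grip_width: 0.633
finger_force: 25.0
time_s: 21.5
tcp_pos: [0.4952, -0.1316, 0.0396]
eef_rot: [[0.718, -0.342, 0.606], [-0.261, -0.94, -0.221], [0.645, 0.0, -0.764]]
contact_force: [0.4, -0.1, -2.1]
grip_width: 0.635
finger_force: 25.0
time_s: 21.8
tcp_pos: [0.4952, -0.1316, 0.0391]
eef_rot: [[0.718, -0.342, 0.606], [-0.261, -0.94, -0.221], [0.645, 0.0, -0.764]]
contact_force: [-0.5, -0.3, -2.0]
grip_width: 0.634
finger_force: 25.0
```

```bash
python3 -m jog '[1,-0.3,0,0.4,0,0,0, 1,0,0,0,0,0,0, 1,0,0,0,0,0,0]'
python3 -m jog '[1,-0.3,0,0.4,0,0,0, 1,0,0,0,0,0,0, 1,0,0,0,0,0,0]'
python3 -m jog '[1,-0.3,0,0.4,0,0,0, 1,0,0,0,0,0,0, 1,0,0,0,0,0,0]'
```

```text
time_s: 22.1
tcp_pos: [0.4953, -0.1316, 0.0386]
eef_rot: [[0.718, -0.342, 0.606], [-0.261, -0.94, -0.221], [0.645, 0.0, -0.764]]
contact_force: [-0.3, -0.0, -2.9]
grip_width: 0.639
finger_force: 25.0
time_s: 22.4
tcp_pos: [0.4953, -0.1316, 0.0381]
eef_rot: [[0.718, -0.342, 0.606], [-0.261, -0.94, -0.221], [0.645, 0.0, -0.764]]
contact_force: [0.6, 1.4, -3.2]
grip_width: 0.638
finger_force: 25.0
time_s: 22.7
tcp_pos: [0.4954, -0.1316, 0.0381]
eef_rot: [[0.718, -0.342, 0.606], [-0.261, -0.94, -0.221], [0.645, 0.0, -0.764]]
contact_force: [-2.5, -0.5, 3.9]
grip_width: 0.637
finger_force: 25.0
```

Contact made at the expected height (z force now +3.9 N). Release and back out along the tool axis.

```bash
python3 -m jog '[0.3,0,0,0,0,0,0, 0,0,0,0,0,0,0, 0,0,0,0,0,0,0, 0,0,0,0,0,0,0, 0,0,0,0,0,0,0, 0,0,0,0,0,0,0]' 10
python3 -m jog '[0,0,0,-10,0,0,0, 0,0,0,-15,0,0,0, 0,0,0,-20,0,0,0, 0,0,0,-20,0,0,0, 0,0,0,-20,0,0,0, 0,0,0,-20,0,0,0, 0,0,0,-20,0,0,0, 0,0,0,-20,0,0,0, 0,0,0,-20,0,0,0, 0,0,0,0,0,0,0]'
python3 - <<'E'
from h import *
print(np.round(observe()['qpos'],2))
d=snap('top','top4'); cv2.imwrite('pics/t4c.png',cv2.resize(d['frame'][150:340,290:480],None,fx=3,fy=3)[:,:,::-1])
print(proj(d,[[.489,-.129,.018],[.489,-.129,.077],[.489,-.129,.095]]),np.array([290,150]))
E
```

```text
time_s: 23.3
tcp_pos: [0.4954, -0.1316, 0.0376]
eef_rot: [[0.718, -0.342, 0.606], [-0.261, -0.94, -0.221], [0.645, 0.0, -0.764]]
contact_force: [0.6, 0.0, -0.3]
grip_width: 0.984
finger_force: 0.0
time_s: 24.3
tcp_pos: [0.432, -0.1013, 0.1779]
eef_rot: [[0.731, -0.345, 0.589], [-0.264, -0.939, -0.221], [0.629, 0.006, -0.778]]
contact_force: [0.6, -0.7, -0.1]
grip_width: 1.003
finger_force: 0.0
[-0.58  0.39  2.44  2.77  0.39 -1.41]
[[350.51640279 257.89583783]
 [352.5501761  254.6018774 ]
 [353.22049285 253.51623189]] [290 150]
```

View pics/t4c.png

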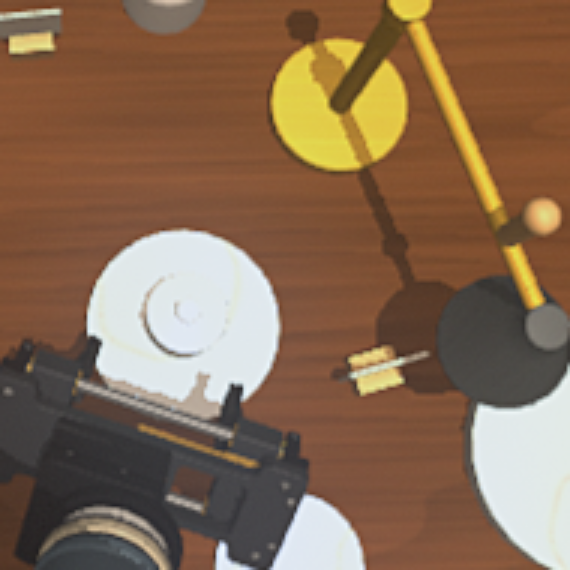

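The pot stands upright and centred: knob at crop (187,311), i.e. (352.3,253.7), against a predicted (353.2,253.5). Next I go to tool-down above the pin, which is now at (0.512,-0.314).

```bash
python3 - <<'E'
from h import *
from scipy.spatial.transform import Rotation as Ro
s=observe();p=np.array(s['tcp_pos']);R=np.array(s['eef_rot']);T=np.array([.46,-.12,.37]);a=np.radians(18.8)
Rg=np.array([[np.cos(a),np.sin(a),0],[np.sin(a),-np.cos(a),0],[0,0,-1]])
print(p); n=10;W=Ro.from_matrix(R.T@Rg).as_rotvec()
print((W/n).round(4))
for k in range(n):
    print((R.T@(T-p)/n*1000).round(1)); R=R@Ro.from_rotvec(W/n).as_matrix()
E
```

```text
[ 0.43195005 -0.10137425  0.17673925]
[ 0.0235 -0.0649 -0.0652]
[ 14.7   0.9 -13. ]
[ 13.7   1.5 -13.9]
[ 12.7   2.  -14.8]
[ 11.5   2.4 -15.7]
[ 10.3   2.8 -16.5]
[  9.    3.  -17.2]
[  7.7   3.1 -17.8]
[  6.3   3.2 -18.3]
[  4.9   3.1 -18.7]
[  3.5   2.9 -19.1]
```

```bash
python3 -m jog '[0,14.7,0.9,-13,0.0235,-0.065,-0.065, 0,13.7,1.5,-13.9,0.0235,-0.065,-0.065, 0,12.7,2,-14.8,0.0235,-0.065,-0.065, 0,11.5,2.4,-15.7,0.0235,-0.065,-0.065, 0,10.3,2.8,-16.5,0.0235,-0.065,-0.065, 0,9,3,-17.2,0.0235,-0.065,-0.065, 0,7.7,3.1,-17.8,0.0235,-0.065,-0.065, 0,6.3,3.2,-18.3,0.0235,-0.065,-0.065, 0,4.9,3.1,-18.7,0.0235,-0.065,-0.065, 0,3.5,2.9,-19.1,0.0235,-0.065,-0.065]'
python3 -m jog '[0,0,0,0,0,0,0, 0,0,0,0,0,0,0]'
python3 - <<'E'
from h import *
a=np.radians(18.8)
Rg=np.array([[np.cos(a),np.sin(a),0],[np.sin(a),-np.cos(a),0],[0,0,-1]])
togo([.46,-.12,.37],Rg);togo([.5116,-.3136,.37],Rg);print(np.round(observe()['qpos'],2))
E
```

```text
time_s: 25.35
tcp_pos: [0.4419, -0.0724, 0.2576]
eef_rot: [[0.894, 0.028, 0.447], [-0.004, -0.997, 0.071], [0.447, -0.066, -0.892]]
contact_force: [0.8, 1.5, 0.1]
grip_width: 1.002
finger_force: 0.0
time_s: 25.55
tcp_pos: [0.4446, -0.0734, 0.259]
eef_rot: [[0.89, 0.025, 0.456], [-0.007, -0.998, 0.067], [0.456, -0.063, -0.888]]
contact_force: [-0.3, 0.7, -0.1]
grip_width: 1.004
finger_force: 0.0
tcp [ 0.4446 -0.0734  0.259 ] tool shift mm [ 64.7  39.9 -94.6]
turn [ 0.0107 -0.4808 -0.3125] shift in goal axes [  -0.4   49.1 -111. ]
tcp [ 0.4446 -0.0734  0.259 ] tool shift mm [111.9 234.3 -84.1]
turn [ 0.0107 -0.4808 -0.3125] shift in goal axes [ -14.  249. -111.]
[-0.64  0.12  2.13  0.59  0.63  0.48]
```

```bash
python3 -m jog '[0,9,0,-20,0.002,-0.096,-0.0625, 0,7,0,-21,0.002,-0.096,-0.0625, 0,5,0,-21.5,0.002,-0.096,-0.0625, 0,3,0,-22,0.002,-0.096,-0.0625, 0,1,0,-22,0.002,-0.096,-0.0625, 0,0,0,0,0,0,0, 0,0,0,0,0,0,0]'
python3 - <<'E'
from h import *
a=np.radians(18.8)
Rg=np.array([[np.cos(a),np.sin(a),0],[np.sin(a),-np.cos(a),0],[0,0,-1]])
togo([.5116,-.3136,.37],Rg);print(np.round(observe()['qpos'],2))
E
```

```text
time_s: 26.25
tcp_pos: [0.4385, -0.0761, 0.3676]
eef_rot: [[0.946, 0.324, -0.001], [0.324, -0.946, 0.001], [-0.001, -0.001, -1.0]]
contact_force: [-0.6, 0.8, -0.5]
grip_width: 1.001
finger_force: 0.0
tcp [ 0.4385 -0.0761  0.3676] tool shift mm [ -7.7 248.3  -2.7]
turn [-0.0012  0.0007  0.0017] shift in goal axes [ -7.3 248.4  -2.4]
[-0.42  0.12  1.66  0.    1.36  0.82]
```

```bash
python3 -m jog '[0,-1,31,0,0,0,0, 0,-1,31,0,0,0,0, 0,-1,31,0,0,0,0, 0,-1,31,0,0,0,0, 0,-1,31,0,0,0,0, 0,-1,31,0,0,0,0, 0,-0.7,31,0,0,0,0, 0,-0.7,31.4,0,0,0,0, 0,0,0,0,0,0,0, 0,0,0,0,0,0,0]'
python3 - <<'E'
from h import *
a=np.radians(18.8)
Rg=np.array([[np.cos(a),np.sin(a),0],[np.sin(a),-np.cos(a),0],[0,0,-1]])
togo([.5116,-.3136,.258],Rg);print(np.round(observe()['qpos'],2))
for n in('top','scene'):
    d=snap(n,n+'5'); hsv=cv2.cvtColor(d['frame'],cv2.COLOR_RGB2HSV)
    m=((hsv[...,1]<70)&(hsv[...,2]>120)).astype(np.uint8)
    for k in cv2.findContours(m,0,1)[0]:
        if cv2.contourArea(k)>300:
            P=onz(d,cv2.convexHull(k)[:,0],.018)[:,:2].astype(np.float32); c,r=cv2.minEnclosingCircle(P)
            if abs(c[0]-.489)<.04 and abs(c[1]+.129)<.04: print(n,np.round(c,4),2000*r)
    y=((hsv[...,0]>24)&(hsv[...,0]<32)&(hsv[...,1]>130)&(hsv[...,2]>100)).astype(np.uint8)
    for k in cv2.findContours(y,0,1)[0]:
        if cv2.contourArea(k)>300: P=onz(d,cv2.convexHull(k)[:,0],.018)[:,:2].astype(np.float32);c,r=cv2.minEnclosingCircle(P);print(n,'yel',np.round(c,4),2000*r)
E
```

```text
time_s: 27.25
tcp_pos: [0.5109, -0.3146, 0.3683]
eef_rot: [[0.947, 0.321, -0.001], [0.321, -0.947, 0.002], [-0.001, -0.002, -1.0]]
contact_force: [0.5, 0.2, -0.7]
grip_width: 0.997
finger_force: 0.0
tcp [ 0.5109 -0.3146  0.3683] tool shift mm [  1.1  -0.5 110.3]
turn [-0.0021  0.0008 -0.0012] shift in goal axes [  1.   -0.7 110.3]
[-0.74  0.37  1.31  0.    1.46  0.51]
top [ 0.4893 -0.1291] 150.87755024433136
top yel [ 0.6676 -0.2319] 85.38337051868439
scene [ 0.4889 -0.1292] 151.84655785560608
```

```bash
python3 -m jog '[0,1,-0.6,35,0,0,0, 0,0,0,35,0,0,0, 0,0,0,30,0,0,0, 0,0,0,9.5,0,0,0, 0.4,0,0,0,0,0,0, 1,0,0,0,0,0,0, 1,0,0,0,0,0,0, 1,0,0,0,0,0,0, 1,0,0,0,0,0,0, 1,0,0,0,0,0,0]' 15
python3 -m jog '[1,0,0,0,0,0,0, 1,0,0,0,0,0,0, 1,0,0,0,0,0,0, 1,0,0,0,0,0,0, 1,0,0,0,0,0,0, 1,0,0,0,0,0,0]' 15
```

```text
time_s: 28.35
tcp_pos: [0.5137, -0.315, 0.2625]
eef_rot: [[0.946, 0.323, 0.003], [0.323, -0.946, -0.005], [0.001, 0.005, -1.0]]
contact_force: [0.6, -0.6, 0.5]
grip_width: 0.541
finger_force: 0.0
time_s: 28.95
tcp_pos: [0.5134, -0.3147, 0.2618]
eef_rot: [[0.946, 0.323, 0.001], [0.323, -0.946, -0.004], [0.0, 0.004, -1.0]]
contact_force: [-0.1, 0.3, -0.3]
grip_width: 0.237
finger_force: 15.0
```

```bash
python3 -m jog '[1,0.1,-4.8,0,0,0,0.03, 1,0.6,-13.3,0,0,0,0.083, 1,0.65,-14.4,0,0,0,0.09, 1,0.65,-14.4,0,0,0,0.09, 1,0.65,-14.4,0,0,0,0.09, 1,0.65,-14.4,0,0,0,0.09, 1,0.65,-14.4,0,0,0,0.09, 1,0.65,-14.4,0,0,0,0.09, 1,0.65,-14.4,0,0,0,0.09, 1,0.65,-14.4,0,0,0,0.09]'
python3 -m jog '[1,0.65,-14.4,0,0,0,0.09, 1,0.1,-6.4,0,0,0,0.04, 1,0,-3.6,0,0,0,0.022, 1,0,0,0,0,0,0, 1,0,0,0,0,0,0]'
python3 - <<'E'
from h import *
s=observe(); p=np.array(s['tcp_pos'])-[.6635,-.2624,0]; print(np.hypot(*p[:2]),np.degrees(np.arctan2(p[1],p[0])),np.round(s['qpos'],2)); togo([.5368,-.1652,.2618])
E
```

```text
time_s: 29.95
tcp_pos: [0.5245, -0.1855, 0.2618]
eef_rot: [[0.874, -0.487, 0.001], [-0.487, -0.874, -0.005], [0.003, 0.004, -1.0]]
contact_force: [0.3, -2.0, 1.8]
grip_width: 0.239
finger_force: 15.0
time_s: 30.45
tcp_pos: [0.5381, -0.1653, 0.2618]
eef_rot: [[0.792, -0.61, 0.002], [-0.61, -0.792, -0.004], [0.004, 0.002, -1.0]]
contact_force: [-1.6, 1.5, 5.4]
grip_width: 0.239
finger_force: 15.0
0.1586416421729753 142.24180211388466 [-0.5   0.41  1.56 -0.    1.18  1.73]
tcp [ 0.5381 -0.1653  0.2618] tool shift mm [-1.   0.7 -0. ]
```

```bash
python3 -m jog '[1,0,0.6,0,0,0,0, 1,0,0,0,0,0,0, 0.5,0,0,0,0,0,0, 0,0,0,0,0,0,0, 0,0,0,0,0,0,0, 0,0,0,0,0,0,0, 0,0,0,0,0,0,0, 0,0,0,-20,0,0,0, 0,0,0,-40,0,0,0, 0,0,0,-40,0,0,0]'
python3 -m jog '[0,0,0,-20,0,0,0, 0,-20,-10,0,0,0,0, 0,-30,-15,0,0,0,0, 0,-40,-20,0,0,0,0, 0,-40,-20,0,0,0,0, 0,0,-40,0,0,0,0, 0,0,-40,0,0,0,0, 0,0,-40,0,0,0,0, 0,0,-40,0,0,0,0, 0,0,0,0,0,0,0]'
python3 - <<'E'
from h import *
d=snap('top','top6');s=snap('scene','s6'); 
c=np.hstack([cv2.resize(d['frame'][120:300,290:450],(400,450)),cv2.resize(s['frame'][180:360,210:370],(400,450))])
cv2.imwrite('pics/end.png',c[:,:,::-1])
print(proj(d,[[.489,-.129,.242]]),proj(s,[[.489,-.129,.242]]))
E
```

```text
time_s: 31.45
tcp_pos: [0.5373, -0.1651, 0.3616]
eef_rot: [[0.792, -0.61, -0.0], [-0.61, -0.792, -0.003], [0.001, 0.003, -1.0]]
contact_force: [0.1, -0.5, 0.6]
grip_width: 0.883
finger_force: 0.0
time_s: 32.45
tcp_pos: [0.5742, 0.0959, 0.3797]
eef_rot: [[0.795, -0.606, 0.003], [-0.606, -0.795, -0.002], [0.004, -0.0, -1.0]]
contact_force: [-0.4, -1.4, -0.9]
grip_width: 0.996
finger_force: 0.0
[[359.80784326 242.84787298]] [[291.57718351 225.39227243]]
```

View pics/end.png

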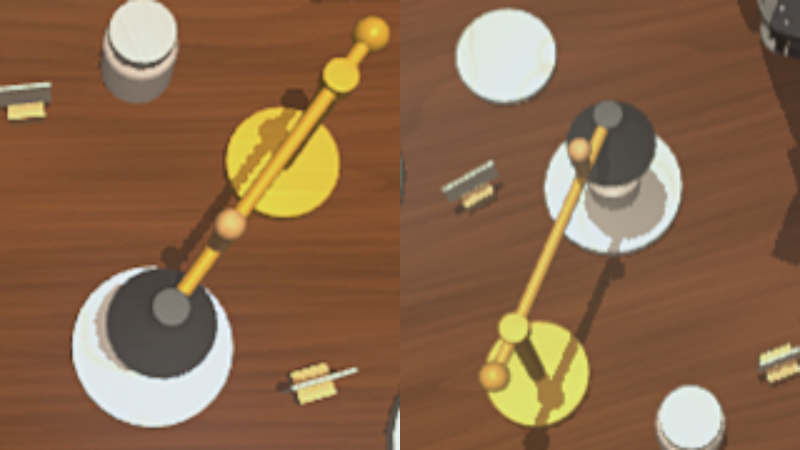

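The end picture shows the shade top at (358,243) top and (293,226) scene, within about 1.5 px (3 mm) of centred over the slab. The pot stands upright beneath it, the cards and jar look undisturbed, and the gripper is clear.

```bash
python3 -c "
from cell import *
print(sign_off())"
```

```text
the job is handed in; nothing more can be done
None
```

The job is handed in at about 32.5 s of the 72 s allowed: the lamp was swung clear, the pot was set upright in the middle of the slab and released, and the shade was swung back to within about 3 mm of centred over it, with nothing else disturbed in the views I checked.

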